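Lay two standing oil filters in the saddles of a sprung packing tray

ROBOT

A 7-joint arm with a two-finger parallel gripper is mounted at the origin on the work surface. World frame = base frame: x ahead of the robot, y to its left, z up, the work surface at z = 0. Lengths are in mm, angles in rad, forces in N, time in s.
With the tool pointing down it reaches from about 400 to 900 mm from the base axis. Payload 5.5 kg.
Tool frame: the origin (TCP) lies on the mounting face of the last link; the fingertips stand 173 mm ahead of it and the grasp point (between the pads) lies 155 mm ahead of it; z points along the fingers, y is the line along which they close (so a half turn about z gives the same grasp; the last joint's range is limited). The gripper opens to 85 mm and grips with 20 to 120 N. Pads are 22 mm wide; open, the fingers measure 114 mm over their backs; the gripper's body (76 mm by 85 mm) begins 54 mm behind the grasp point. The pads swing forward as they close: fully open they stand 13 mm farther back than shut.
Start: joints at [-1.043, 0.501, -0.427, 1.55, 0.221, 1.138, -0.21], TCP at [170.082, 627.35, 404.71] pointing down, gripper open.
Joint ranges: [-2.88, 2.88], [-0.31, 2.03], [-1.54, 1.56], [0.2, 2.42], [-1.41, 4.55], [0.19, 2.02], [-2.57, 2.57]. Speed limits (rad/s): [2.57, 2.57, 3.14, 3.14, 3.14, 3.14, 3.14].

INTERFACE

Orientations are given as a rotation vector (axis times angle).
In Python, from rig import sense, get_image, job_done gives the robot as it stands.
- The arm moves only by the tool step_arm, never from a script. Its argument "plan" is a list of rows, each an object with "delta_pos": the shift along the tool's x, y, z in m, a list of three; "rot": the turn, a rotation vector about the tool's x, y, z in rad, a list of three; "claw": the finger opening in m, from 0 to 0.0854. A call has 1 to 5 rows; each row is the pose to reach, as a shift and turn from the pose commanded when the call began, along the tool's axes at that moment; what a row does not reach only later rows make up. A row lasts 1/12 s, in which the tool goes at most 41.7 mm and 7.16 degrees, less where a joint would pass 70% of its speed; a pose out of reach is approached as far as the arm can. A call with a gripper value outside its range is refused whole. The fingers move at their own pace and stop on an object; "grip_force" is the grip in N (left out, the last holds). Time passes only in rows, so rows that repeat a pose let the fingers close. It gives the time, the measured TCP pose, the force, the opening and the grip force at its end, in the units of the state.
- sense(): the state, without advancing time (a new reading comes with each control period).
- get_image(name): name is "scene" or "top"; returns a dict with "pixels" (480x640x3 uint8, red, green, blue), "mtx" (3x3 intrinsics, pixels), "R" (3x3) and "t" (3): a world point X has camera coordinates R X + t. Camera axes: x right, y down, z forward; pixel columns grow to the right and rows downward; lengths in mm; the calibration is good to about 2 mm. A picture is of the moment at which its call begins. There is no depth.
- job_done(): hands the job in; it is judged then, once.
The state is a dict: "time_s": time; "q": joint angles; "joint_vel": joint speeds; "joint_efforts": joint torques, N m; "eef_pos": TCP position; "ee_rot": TCP orientation; "wrist_force": force on the tool from outside, world axes, zero at the start; "torque": the same for the moment, N m; "opening": opening from 0.0 (shut) to 1.0 (fully open); "finger_force": force on a finger pad.
Only numpy, scipy, OpenCV 4.12 (cv2) and the standard library are available. Lean on these libraries where they do the work, as an engineer would, in place of code of your own. Each camera call takes 0.05 s, during which the arm holds its last target. There are 200 camera calls.

TASK

Two oil filters stand on the apron in front of a spring-loaded packing tray. Tip each one over, top first, into a saddle of its own and push it fully home against the tray's back wall so that it lies level and the tray sinks under both; after that swing the stop arm shut across the mouths of the saddles. Leave the bin, the carton and the cylinder liner where they are.

Things in the scene. Friction and masses are not known exactly. Their poses are not given: they have to be found in the camera images.
- fixture: Grey steel packing fixture fixed to the bench. Origin: on the bench, below the middle of the apron's far edge; x points from apron to tray (away from the robot), y left, z up. Apron: flat rubber-topped step 75 mm high, x = -135 to 0 mm, y = -150 to 150 mm. The sprung tray lies beyond it, x = 4 to 184 mm. Side cheeks 50 mm high at y = +-148 mm.
- apron_edge (a point): Middle of the apron's far edge, on its top (75 mm above the bench); axes as the fixture's.
- deck (a joint): How far the sprung tray has sunk, in metres: 0 = up (empty), end stop at 0.045. 400 N/m, damped: about 20 mm under the long filter, 15 mm under the short one, 35 mm under both. Empty, the bottom line of its saddles is 9 mm below the apron's top.
- saddle_end_left (a point): Where the bottom line of the left (+y) V saddle meets the tray's back wall; moves with the tray; axes as the fixture's. The two wooden saddles run along the fixture's x, centred at y = +65 and -65 mm, 165 mm long, faces sloping 30 degrees, 76 mm between lips. The back wall, 60 mm high, stands across both, its face at x = 175 mm.
- saddle_end_right (a point): The same point of the right (-y) V saddle.
- filter_long: Longer oil filter: closed white can, 92 mm across, 160 mm long, 0.8 kg (+-15 %), too wide to grasp. Origin: centre of its flat foot; z along its axis, foot to top. Stands on the apron in line (within 5 mm) with either saddle, foot centre about 60 mm before the apron's edge. Lying home, its foot face is 15 mm past that edge.
- filter_long_head (a point): Centre of the top end face of the longer filter (160 mm from its foot).
- filter_short: Shorter oil filter: same look, 80 mm across, 140 mm long, 0.62 kg (+-15 %); origin and axes alike; stands before the other saddle. Lying home, its foot face is 35 mm past the apron's edge. Pushed near the top a filter tips without sliding; once tipped its foot still rests on the apron, and it must be pushed on by the foot end.
- filter_short_head (a point): Centre of the top end face of the shorter filter (140 mm from its foot).
- stop_arm (a joint): Angle of the stop arm about its upright pivot, rad: 0 = open, splayed outwards; 0.7 = pointing to the fixture's -x; 2.27 = shut at its end stop, pointing to -y across both saddle mouths. Direction in the fixture's frame: pi - 0.7 + value, counter-clockwise from above. Stays where it is left (friction 0.06 N m).
- stop_pivot (a point): The arm's pivot on the apron's top, at x = -12, y = 138 mm in the fixture's frame; axes as the fixture's.
- stop_tip (a point): Centre of the 22 mm black ball at the free end of the stop arm, a steel bar 215 mm long from pivot to ball centre, 10 mm thick, from 12 to 30 mm above the apron's top. It can be pushed with a fingertip anywhere along it.
- yellow_bin: Bystander: open yellow parts bin 140 x 100 x 70 mm, on the bench to the left. Origin: centre of its underside.
- carton: Bystander: cardboard carton 130 x 80 x 60 mm, on the bench to the right. Origin: centre of its underside.
- liner: Bystander: dark steel tube 90 mm across, 100 mm tall, on the bench to the right. Origin: centre of its underside.
There are look-alikes about, which are no part of the job. Leave any blue look-alike of the filter_short alone.

How it is judged (in metres and radians):
On the way, in this order (a step that is already met when the one before it is completed fails the run):
1. one filter lies home in a saddle (((x of filter_long_head in the frame of saddle_end_left above -0.012 m and y of filter_long_head in the frame of saddle_end_left between -0.01 and 0.01 m and z of filter_long_head in the frame of saddle_end_left below 0.062 m and angle between filter_long's own z axis and vertical between 1.5 and 1.64 rad) or (x of filter_long_head in the frame of saddle_end_right above -0.012 m and y of filter_long_head in the frame of saddle_end_right between -0.01 and 0.01 m and z of filter_long_head in the frame of saddle_end_right below 0.062 m and angle between filter_long's own z axis and vertical between 1.5 and 1.64 rad) or (x of filter_short_head in the frame of saddle_end_left above -0.012 m and y of filter_short_head in the frame of saddle_end_left between -0.01 and 0.01 m and z of filter_short_head in the frame of saddle_end_left below 0.062 m and angle between filter_short's own z axis and vertical between 1.5 and 1.64 rad) or (x of filter_short_head in the frame of saddle_end_right above -0.012 m and y of filter_short_head in the frame of saddle_end_right between -0.01 and 0.01 m and z of filter_short_head in the frame of saddle_end_right below 0.062 m and angle between filter_short's own z axis and vertical between 1.5 and 1.64 rad))), for 0.2 s.
2. both filters lie home and the tray has sunk ((((x of filter_long_head in the frame of saddle_end_left above -0.012 m and y of filter_long_head in the frame of saddle_end_left between -0.01 and 0.01 m and z of filter_long_head in the frame of saddle_end_left below 0.062 m and angle between filter_long's own z axis and vertical between 1.5 and 1.64 rad) and (x of filter_short_head in the frame of saddle_end_right above -0.012 m and y of filter_short_head in the frame of saddle_end_right between -0.01 and 0.01 m and z of filter_short_head in the frame of saddle_end_right below 0.062 m and angle between filter_short's own z axis and vertical between 1.5 and 1.64 rad)) or ((x of filter_long_head in the frame of saddle_end_right above -0.012 m and y of filter_long_head in the frame of saddle_end_right between -0.01 and 0.01 m and z of filter_long_head in the frame of saddle_end_right below 0.062 m and angle between filter_long's own z axis and vertical between 1.5 and 1.64 rad) and (x of filter_short_head in the frame of saddle_end_left above -0.012 m and y of filter_short_head in the frame of saddle_end_left between -0.01 and 0.01 m and z of filter_short_head in the frame of saddle_end_left below 0.062 m and angle between filter_short's own z axis and vertical between 1.5 and 1.64 rad))) and value of joint deck above 0.024 m and value of joint stop_arm below 1.8 rad), for 0.2 s.
3. the stop arm is shut (value of joint stop_arm above 2.17 rad), for 0.2 s.
At the end, for the whole second after the job is handed in: Each filter lies level (within 4 degrees) in a saddle of its own, top end within 12 mm of the tray's back wall and 10 mm of the saddle's middle, at rest; the tray has sunk more than 24 mm; the stop arm is shut (more than 2.17 rad) ((((x of filter_long_head in the frame of saddle_end_left above -0.012 m and y of filter_long_head in the frame of saddle_end_left between -0.01 and 0.01 m and z of filter_long_head in the frame of saddle_end_left below 0.062 m and angle between filter_long's own z axis and vertical between 1.5 and 1.64 rad) and (x of filter_short_head in the frame of saddle_end_right above -0.012 m and y of filter_short_head in the frame of saddle_end_right between -0.01 and 0.01 m and z of filter_short_head in the frame of saddle_end_right below 0.062 m and angle between filter_short's own z axis and vertical between 1.5 and 1.64 rad)) or ((x of filter_long_head in the frame of saddle_end_right above -0.012 m and y of filter_long_head in the frame of saddle_end_right between -0.01 and 0.01 m and z of filter_long_head in the frame of saddle_end_right below 0.062 m and angle between filter_long's own z axis and vertical between 1.5 and 1.64 rad) and (x of filter_short_head in the frame of saddle_end_left above -0.012 m and y of filter_short_head in the frame of saddle_end_left between -0.01 and 0.01 m and z of filter_short_head in the frame of saddle_end_left below 0.062 m and angle between filter_short's own z axis and vertical between 1.5 and 1.64 rad))) and value of joint deck above 0.024 m and value of joint stop_arm above 2.17 rad and linear speed of each of filter_long, filter_short below 0.02 m/s); the robot touches nothing.
It fails at once if the open yellow parts bin is shifted by more than 30 mm (distance of yellow_bin from where it was at the start of the episode above 0.03 m).
It fails at once if the cardboard carton is shifted by more than 30 mm (distance of carton from where it was at the start of the episode above 0.03 m).
It fails at once if the dark steel cylinder liner is shifted by more than 30 mm (distance of liner from where it was at the start of the episode above 0.03 m).
It also fails if it takes over 61 s, if anything falls off the work surface, if the arm or the gripper's body presses on something with over 40 N, if the wrist force passes 120 N, or if a joint passes its speed limit or range.

## Working session

There is one attempt and no reset: what is moved stays moved. The work goes in short steps, Python scripts to look and compute and a tool call to move; the robot and the scene stay as the last step left them, time stands still between calls to the robot, and variables do not carry over. Pictures are saved under pics/ and viewed, at most 13 in all, crops included, and the job is handed in when it is done.

Besides the shell and the picture viewer there is one more tool, called after ">>>" by a JSON object that holds its "method" and its "body", one argument or row to a line. step_arm: Moves the arm, as the interface text tells. Its arguments: {"type":"object","properties":{"plan":{"type":"array"},"grip_force":{"type":"number"}},"required":["plan"]}

```bash
mkdir -p pics; python3 - <<'E'
from rig import sense,get_image
import cv2,numpy as np
for n in("scene","top"):
    g=get_image(n);cv2.imwrite(f"pics/{n}0.png",g["pixels"][:,:,::-1]);np.savez(f"{n}0.npz",**g)
    print(n,np.round(g["mtx"],1).tolist(),np.round(g["R"],3).tolist(),np.round(g["t"],1).tolist(), np.round(-g["R"].T@g["t"]))
print({k:np.round(v,3).tolist() for k,v in sense().items()})
E
```

```text
scene [[593.7, 0.0, 307.3], [0.0, 593.7, 242.0], [0.0, 0.0, 1.0]] [[-0.208, 0.978, 0.002], [0.607, 0.131, -0.784], [-0.767, -0.162, -0.621]] [97.5, -221.2, 1777.7] [1518.  221.  931.]
top [[478.0, 0.0, 325.3], [0.0, 478.0, 244.6], [0.0, 0.0, 1.0]] [[-0.023, -1.0, -0.012], [-0.989, 0.025, -0.149], [0.149, 0.008, -0.989]] [35.8, 586.8, 1282.8] [ 390.   11. 1356.]
{'time_s': 0.1, 'q': [-1.043, 0.502, -0.427, 1.551, 0.221, 1.138, -0.21], 'joint_vel': [-0.0, -0.004, -0.002, -0.001, 0.001, 0.001, 0.002], 'joint_efforts': [-0.012, -57.08, -5.839, -28.174, 0.011, 0.006, -0.0], 'eef_pos': [170.07, 627.022, 403.743], 'ee_rot': [-0.415, -3.114, 0.003], 'wrist_force': [-0.248, -0.197, -0.06], 'torque': [-0.005, 0.002, -0.003], 'finger_force': 0.0, 'opening': 1.0}
```

View pics/scene0.png

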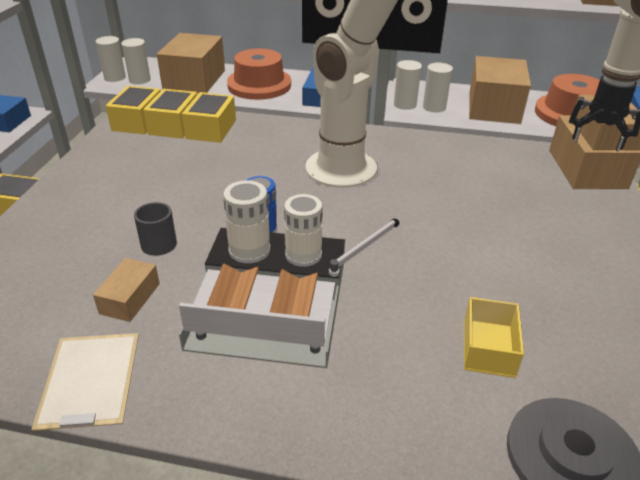

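View pics/top0.png

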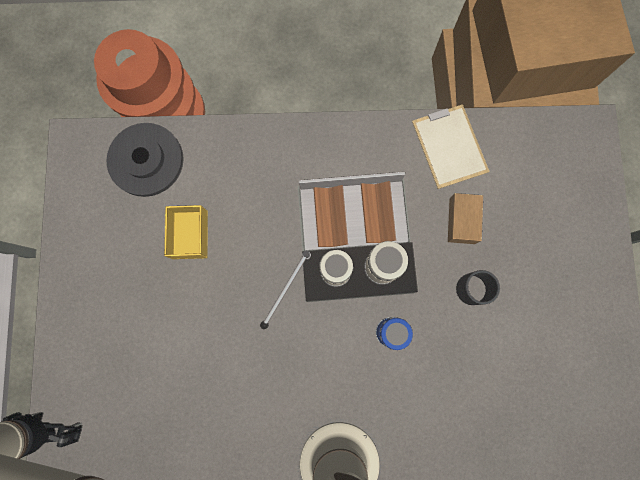

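The long filter is on the right (top view, top at 388,262) and the short one on the left (337,265). The blue look-alike is at (397,333), the arm's pivot at (306,255) and its ball at (264,325). Next I'll measure these.

```bash
cat > h.py <<'E'
import numpy as np,cv2
from rig import sense,get_image
from scipy.spatial.transform import Rotation as Ro
def ray(g,uv,z):
    d=g["R"].T@np.linalg.solve(g["mtx"],[uv[0],uv[1],1.]);c=-g["R"].T@g["t"]
    return (c+d*(z-c[2])/d[2])[:2]
def proj(g,X):
    p=g["mtx"]@(g["R"]@np.array(X,float)+g["t"]);return p[:2]/p[2]
E
python3 - <<'E'
from h import *
g=dict(np.load("top0.npz"));im=g["pixels"];hsv=cv2.cvtColor(im,cv2.COLOR_RGB2HSV)
roi=np.zeros(im.shape[:2],np.uint8);roi[225:310,296:430]=1
m=((im.max(2)<62)&(roi>0)).astype(np.uint8)
m=cv2.morphologyEx(m,cv2.MORPH_OPEN,np.ones((3,3)))
pts=cv2.findNonZero(m);h=cv2.convexHull(pts)
r=cv2.minAreaRect(h);print(r);b=cv2.boxPoints(r)
print(cv2.approxPolyDP(h,3,True)[:,0].tolist())
for p in cv2.approxPolyDP(h,3,True)[:,0]:print(p,ray(g,p,75).round(1))
# white tops
w=((hsv[...,1]<60)&(hsv[...,2]>150)&(roi>0)).astype(np.uint8);w[:238]=0
cs,_=cv2.findContours(w,cv2.RETR_CCOMP,cv2.CHAIN_APPROX_NONE)
for c in cs:
    if len(c)>25:
        e=cv2.fitEllipse(c);print(np.round(e[0],1),np.round(e[1],1),ray(g,e[0],235).round(1),ray(g,e[0],215).round(1))
wd=((hsv[...,0]<20)&(hsv[...,1]>90)).astype(np.uint8);wd[:175]=0;wd[255:]=0;wd[:,:296]=0;wd[:,420:]=0
cs,_=cv2.findContours(wd,0,1)
for c in cs:
    if cv2.contourArea(c)>200:
        for p in cv2.boxPoints(cv2.minAreaRect(c)):print("wood",p.round(1),ray(g,p,88).round(1))
print("tip",ray(g,(264.5,324.5),96),"pivot",ray(g,(306,255),105))
cv2.imwrite("pics/t1.png",cv2.resize(im[160:360,230:430][:,:,::-1],(600,600),interpolation=2))
E
```

```text
((360.0946044921875, 288.56756591796875), (23.18025779724121, 110.47611999511719), 80.53767395019531)
[[416, 288], [410, 292], [306, 300], [407, 269]]
[416 288] [ 459.8 -217.8]
[410 292] [ 449.6 -201.3]
[306 300] [435.   76.3]
[407 269] [ 511.2 -196.3]
[300.2 263.5] [ 3.  20.5] [515.1  80.4] [517.4  81.6]
[336.1 265.6] [31.5 32.1] [508.1  -4.2] [510.2  -4.5]
[336.  265.5] [23.5 23.8] [508.5  -4. ] [510.6  -4.3]
[364.1 256.1] [ 37.7 117.1] [529.2 -70.9] [531.7 -72.3]
[388.5 259.5] [27.3 27.6] [ 519.5 -128. ] [ 521.8 -130.5]
wood [312.9 187.1] [740.7  51.5]
wood [342.  184.6] [745.7 -28.1]
wood [347.2 244.8] [579.  -37.3]
wood [318.1 247.3] [574.2  40.8]
wood [360.1 183.2] [748.3 -77.8]
wood [389.2 180.3] [ 754.4 -157.6]
wood [395.2 240.5] [ 587.5 -166.5]
wood [366.1 243.4] [581.5 -88.2]
tip [373.36112519 184.42210172] pivot [551.93912811  72.72412319]
```

View pics/t1.png

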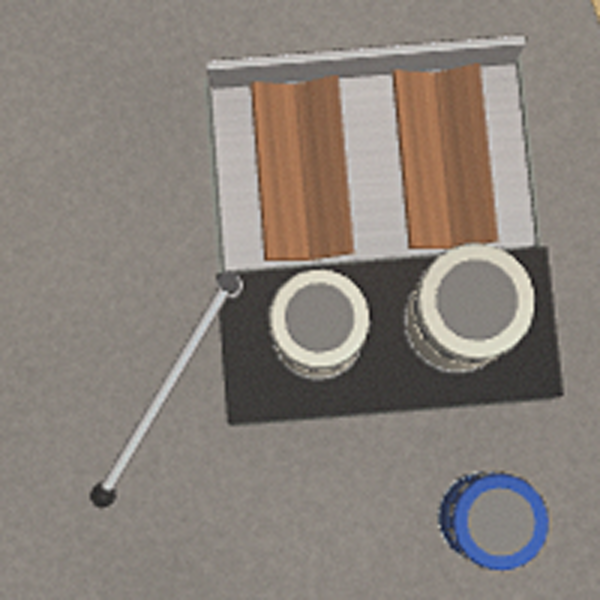

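>>> {"method": "step_arm", "body": {
  "plan": [
    {"delta_pos": [-0.314,-0.202,-0.06],"rot": [0,0,-0.326],"claw": 0.04},
    {"delta_pos": [-0.314,-0.202,-0.06],"rot": [0,0,-0.326],"claw": 0.04},
    {"delta_pos": [-0.314,-0.202,-0.06],"rot": [0,0,-0.326],"claw": 0.04},
    {"delta_pos": [-0.314,-0.202,-0.06],"rot": [0,0,-0.326],"claw": 0.04},
    {"delta_pos": [-0.314,-0.202,-0.06],"rot": [0,0,-0.326],"claw": 0.04}
  ]
}}

```text
time_s: 0.52
eef_pos: [308.8, 472.9, 437.5]
ee_rot: [0.097, -3.139, 0.001]
wrist_force: [0.1, 0.2, 0.3]
opening: 0.467
finger_force: 0.0
```

```bash
cat >> h.py <<'E'
YAW=np.radians(3.5);O=np.array([571.5,-63.2]);A=np.array([[np.cos(YAW),-np.sin(YAW)],[np.sin(YAW),np.cos(YAW)]])
def fx(p): return A.T@(np.array(p)[:2]-O)
def st():
    s=sense();R=Ro.from_rotvec(s["ee_rot"]).as_matrix();p=np.array(s["eef_pos"])
    tip=p+R[:,2]*173
    print("t",round(s["time_s"],2),"tcp",p.round(1),"tip fix",fx(tip).round(1),tip[2].round(1),"yaw y",np.degrees(np.arctan2(R[1,1],R[0,1])).round(2),"z",R[:,2].round(3),"F",np.round(s["wrist_force"],1),"op",round(s["opening"],2))
    print("q",np.round(s["q"],2));return s,R,p
def to(f,z,yaw=93.5):
    "tool-frame delta to put fingertips at fixture f (mm), height z, tool down"
    s,R,p=st();w=O+A@np.array(f);T=np.array([w[0],w[1],z+173]);c,q=np.cos(np.radians(yaw)),np.sin(np.radians(yaw))
    Rt=np.array([[-q,c,0],[c,q,0],[0,0,-1]]);Rt[:,0]=np.cross(Rt[:,1],Rt[:,2])
    print("delta m",(R.T@(T-p)/1000).round(4),"rot",Ro.from_matrix(R.T@Rt).as_rotvec().round(4))
E
python3 -c "
from h import *
to((-150,63),300)
for x in [(510.4,-4.4),(519.5,-128)]:print(fx(x))"
```

```text
t 0.52 tcp [308.8 472.9 437.5] tip fix [-229.6  551. ] 264.5 yaw y 93.55 z [-0.001 -0.001 -1.   ] F [0.1 0.2 0.3] op 0.47
q [-0.66  0.32 -0.47  1.73  0.16  1.13  0.46]
delta m [-0.079  -0.4882 -0.0352] rot [-0.0008 -0.0007  0.0008]
[-57.39638206  62.42039191]
[-55.85895488 -61.50461088]
```

>>> {"method": "step_arm", "body": {
  "plan": [
    {"delta_pos": [-0.034,-0.2,-0.035],"rot": [0,0,0],"claw": 0.04},
    {"delta_pos": [-0.034,-0.2,-0.035],"rot": [0,0,0],"claw": 0.04},
    {"delta_pos": [-0.034,-0.2,-0.035],"rot": [0,0,0],"claw": 0.04},
    {"delta_pos": [-0.034,-0.2,-0.035],"rot": [0,0,0],"claw": 0.04},
    {"delta_pos": [-0.034,-0.2,-0.035],"rot": [0,0,0],"claw": 0.04}
  ]
}}

```text
time_s: 0.93
eef_pos: [354.1, 274.7, 472.8]
ee_rot: [0.095, -3.14, 0.001]
wrist_force: [1.8, 0.7, -0.1]
opening: 0.465
finger_force: 0.0
```

>>> {"method": "step_arm", "body": {
  "plan": [
    {"delta_pos": [-0.033,-0.2,0],"rot": [0,0,0],"claw": 0.04},
    {"delta_pos": [-0.033,-0.2,0],"rot": [0,0,0],"claw": 0.04},
    {"delta_pos": [-0.033,-0.2,0],"rot": [0,0,0],"claw": 0.04},
    {"delta_pos": [-0.033,-0.2,0],"rot": [0,0,0],"claw": 0.04},
    {"delta_pos": [-0.033,-0.2,0],"rot": [0,0,0],"claw": 0.04}
  ]
}}

```text
time_s: 1.35
eef_pos: [399.0, 76.6, 472.7]
ee_rot: [-0.094, 3.14, -0.001]
wrist_force: [1.1, -0.3, -0.2]
opening: 0.469
finger_force: 0.0
```

```bash
python3 -c "
from h import *
to((-130,62.5),250)"
```

```text
t 1.35 tcp [399.   76.6 472.7] tip fix [-163.6  150. ] 299.7 yaw y 93.43 z [ 0. -0. -1.] F [ 1.1 -0.3 -0.2] op 0.47
q [-0.12 -0.04 -0.13  2.04 -0.01  1.15  1.38]
delta m [-0.0337 -0.0875  0.0497] rot [-0.0004  0.0001 -0.0012]
```

>>> {"method": "step_arm", "body": {
  "plan": [
    {"delta_pos": [-0.017,-0.044,0.03],"rot": [0,0,0],"claw": 0.04},
    {"delta_pos": [-0.034,-0.0875,0.05],"rot": [0,0,0],"claw": 0.04},
    {"delta_pos": [-0.034,-0.0875,0.08],"rot": [0,0,0],"claw": 0.04},
    {"delta_pos": [-0.034,-0.0875,0.108],"rot": [0,0,0],"claw": 0.04},
    {"delta_pos": [-0.034,-0.0875,0.108],"rot": [0,0,0],"claw": 0.04}
  ]
}}

```text
time_s: 1.77
eef_pos: [436.0, -7.4, 359.4]
ee_rot: [0.09, -3.129, 0.0]
wrist_force: [-0.8, 0.3, 0.4]
opening: 0.471
finger_force: 0.0
```

>>> {"method": "step_arm", "body": {
  "plan": [
    {"delta_pos": [-0.006,0,0],"rot": [0,0,0],"claw": 0.04},
    {"delta_pos": [-0.012,0,0],"rot": [0,0,0],"claw": 0.04},
    {"delta_pos": [-0.018,0,0],"rot": [0,0,0],"claw": 0.04},
    {"delta_pos": [-0.024,0,0],"rot": [0,0,0],"claw": 0.04},
    {"delta_pos": [-0.03,0,0],"rot": [0,0,0],"claw": 0.04}
  ]
}}

```text
time_s: 2.18
eef_pos: [469.4, -3.4, 366.2]
ee_rot: [-0.098, 3.139, -0.0]
wrist_force: [-3.2, -1.4, 2.1]
opening: 0.464
finger_force: 1.5
```

>>> {"method": "step_arm", "body": {
  "plan": [
    {"delta_pos": [-0.006,0,0],"rot": [0,0,0],"claw": 0.04},
    {"delta_pos": [-0.012,0,0],"rot": [0,0,0],"claw": 0.04},
    {"delta_pos": [-0.018,0,0],"rot": [0,0,0],"claw": 0.04},
    {"delta_pos": [-0.024,0,0],"rot": [0,0,0],"claw": 0.04},
    {"delta_pos": [-0.03,0,0],"rot": [0,0,0],"claw": 0.04}
  ]
}}

```text
time_s: 2.6
eef_pos: [499.2, -1.9, 364.9]
ee_rot: [-0.096, 3.14, 0.0]
wrist_force: [-2.0, -0.5, 2.0]
opening: 0.469
finger_force: 1.4
```

```bash
python3 -c "
from h import *
st()
g=get_image('scene')['pixels'][140:380,150:470,::-1];cv2.imwrite('pics/a.png',cv2.resize(g,(640,480)))"
```

```text
t 2.6 tcp [499.2  -1.9 364.9] tip fix [-68.3  65.6] 191.9 yaw y 93.51 z [ 0.001  0.    -1.   ] F [-2.  -0.5  2. ] op 0.47
q [-0.02  0.25 -0.03  1.97  0.01  0.92  1.57]
```

View pics/a.png

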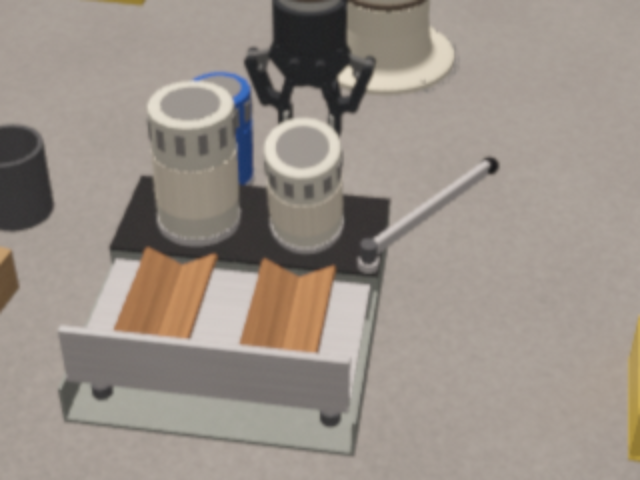

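The short filter (300,180 in the crop) is tilting towards the left saddle without sliding. I'll keep pushing.

>>> {"method": "step_arm", "body": {
  "plan": [
    {"delta_pos": [-0.006,0,0],"rot": [0,0,0],"claw": 0.04},
    {"delta_pos": [-0.012,0,0],"rot": [0,0,0],"claw": 0.04},
    {"delta_pos": [-0.018,0,0],"rot": [0,0,0],"claw": 0.04},
    {"delta_pos": [-0.024,0,0],"rot": [0,0,0],"claw": 0.04},
    {"delta_pos": [-0.03,0,0],"rot": [0,0,0],"claw": 0.04}
  ]
}}

```text
time_s: 3.07
eef_pos: [529.2, -0.1, 364.6]
ee_rot: [-0.096, 3.14, 0.0]
wrist_force: [-0.1, -0.4, 0.2]
opening: 0.471
finger_force: 0.0
```

>>> {"method": "step_arm", "body": {
  "plan": [
    {"delta_pos": [-0.006,0,0],"rot": [0,0,0],"claw": 0.04},
    {"delta_pos": [-0.012,0,0],"rot": [0,0,0],"claw": 0.04},
    {"delta_pos": [-0.018,0,0],"rot": [0,0,0],"claw": 0.04},
    {"delta_pos": [-0.018,0,0],"rot": [0,0,0],"claw": 0.04},
    {"delta_pos": [-0.018,0,0],"rot": [0,0,0],"claw": 0.04}
  ]
}}

```text
time_s: 3.48
eef_pos: [546.6, 0.9, 364.6]
ee_rot: [0.096, -3.14, -0.0]
wrist_force: [-0.3, -0.2, 0.4]
opening: 0.469
finger_force: 0.0
```

```bash
python3 -c "
from h import *
st()
g=get_image('scene')['pixels'][140:380,150:470,::-1];cv2.imwrite('pics/b.png',cv2.resize(g,(640,480)))"
```

```text
t 3.48 tcp [546.6   0.9 364.6] tip fix [-21.   65.5] 191.6 yaw y 93.51 z [-0.  0. -1.] F [-0.3 -0.2  0.4] op 0.47
q [-0.03  0.33 -0.03  1.86  0.01  0.95  1.57]
```

View pics/b.png

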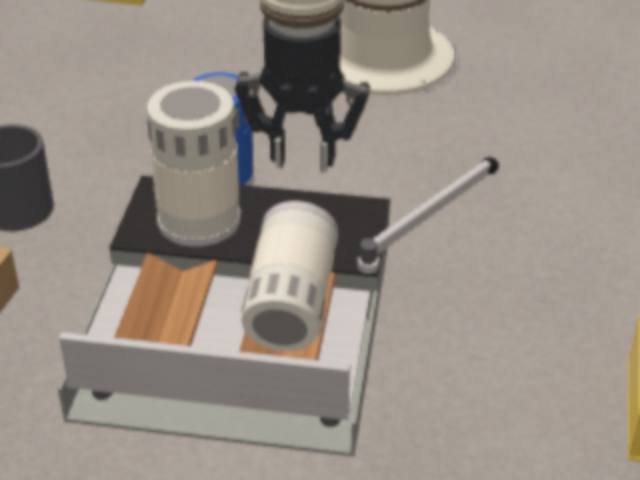

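The short filter has tipped into the left saddle, with its foot still on the apron. I'll back off, go down behind the foot and push.

>>> {"method": "step_arm", "body": {
  "plan": [
    {"delta_pos": [0.03,0,0],"rot": [0,0,0],"claw": 0.04},
    {"delta_pos": [0.06,0,0.0],"rot": [0,0,0],"claw": 0.04},
    {"delta_pos": [0.06,0,0.035],"rot": [0,0,0],"claw": 0.04},
    {"delta_pos": [0.06,0,0.07],"rot": [0,0,0],"claw": 0.04},
    {"delta_pos": [0.06,0,0.096],"rot": [0,0,0],"claw": 0.04}
  ]
}}

```text
time_s: 3.95
eef_pos: [485.3, -2.9, 267.8]
ee_rot: [-0.096, 3.139, 0.0]
wrist_force: [-0.4, -0.1, 0.1]
opening: 0.466
finger_force: 0.0
```

>>> {"method": "step_arm", "body": {
  "plan": [
    {"delta_pos": [0,0,0],"rot": [0,0,0],"claw": 0.04},
    {"delta_pos": [-0.012,0,0],"rot": [0,0,0],"claw": 0.04},
    {"delta_pos": [-0.024,0,0],"rot": [0,0,0],"claw": 0.04},
    {"delta_pos": [-0.036,0,0],"rot": [0,0,0],"claw": 0.04},
    {"delta_pos": [-0.046,0,0],"rot": [0,0,0],"claw": 0.04}
  ]
}}

```text
time_s: 4.37
eef_pos: [533.7, 0.1, 270.3]
ee_rot: [-0.096, 3.138, 0.0]
wrist_force: [1.0, -1.2, -0.2]
opening: 0.468
finger_force: 0.0
```

>>> {"method": "step_arm", "body": {
  "plan": [
    {"delta_pos": [-0.006,0,0],"rot": [0,0,0],"claw": 0.04},
    {"delta_pos": [-0.012,0,0],"rot": [0,0,0],"claw": 0.04},
    {"delta_pos": [-0.018,0,0],"rot": [0,0,0],"claw": 0.04},
    {"delta_pos": [-0.024,0,0],"rot": [0,0,0],"claw": 0.04},
    {"delta_pos": [-0.03,0,0],"rot": [0,0,0],"claw": 0.04}
  ]
}}

```text
time_s: 4.78
eef_pos: [561.9, 1.9, 268.3]
ee_rot: [0.096, -3.138, -0.0]
wrist_force: [-2.4, -0.0, -2.1]
opening: 0.474
finger_force: 1.4
```

```bash
python3 -c "
from h import *
st()"
```

```text
t 4.78 tcp [561.9   1.9 268.3] tip fix [-6.  65.6] 95.3 yaw y 93.52 z [-0.002 -0.    -1.   ] F [-2.4 -0.  -2.1] op 0.47
q [-0.03  0.49 -0.02  1.89  0.02  0.77  1.57]
```

Contact, at 2.4 N. I'll push on towards x ≈ 24.

>>> {"method": "step_arm", "body": {
  "plan": [
    {"delta_pos": [-0.005,0,0],"rot": [0,0,0],"claw": 0.04},
    {"delta_pos": [-0.01,0,0],"rot": [0,0,0],"claw": 0.04},
    {"delta_pos": [-0.015,0,0],"rot": [0,0,0],"claw": 0.04},
    {"delta_pos": [-0.02,0,0],"rot": [0,0,0],"claw": 0.04},
    {"delta_pos": [-0.022,0,0],"rot": [0,0,0],"claw": 0.04}
  ]
}}

```text
time_s: 5.2
eef_pos: [585.0, 3.2, 268.6]
ee_rot: [-0.096, 3.14, 0.0]
wrist_force: [-2.8, 0.2, -1.0]
opening: 0.472
finger_force: 1.4
```

>>> {"method": "step_arm", "body": {
  "plan": [
    {"delta_pos": [-0.002,0,0],"rot": [0,0,0],"claw": 0.04},
    {"delta_pos": [-0.004,0,0],"rot": [0,0,0],"claw": 0.04},
    {"delta_pos": [-0.006,0,0],"rot": [0,0,0],"claw": 0.04},
    {"delta_pos": [-0.008,0,0],"rot": [0,0,0],"claw": 0.04},
    {"delta_pos": [-0.008,0,0],"rot": [0,0,0],"claw": 0.04}
  ]
}}

```text
time_s: 5.62
eef_pos: [592.7, 3.7, 268.8]
ee_rot: [-0.096, 3.139, 0.0]
wrist_force: [-1.3, -0.6, -1.4]
opening: 0.468
finger_force: 0.9
```

```bash
python3 -c "
from h import *
st()
g=get_image('scene')['pixels'][140:380,150:470,::-1];cv2.imwrite('pics/c.png',cv2.resize(g,(640,480)))"
```

```text
t 5.62 tcp [592.7   3.7 268.8] tip fix [25.4 65.5] 95.8 yaw y 93.5 z [ 0.001  0.    -1.   ] F [-1.3 -0.6 -1.4] op 0.47
q [-0.03  0.53 -0.02  1.81  0.02  0.8   1.57]
```

View pics/c.png

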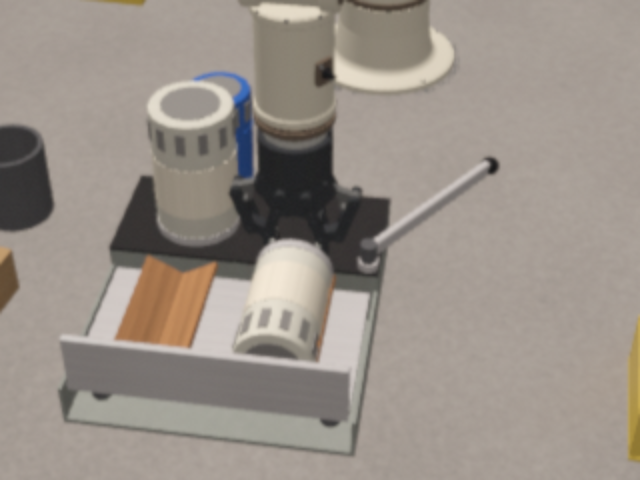

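Still sliding freely at 1 N, and the head hasn't reached the wall. I'll keep going and watch the force.

>>> {"method": "step_arm", "body": {
  "plan": [
    {"delta_pos": [-0.003,0,0],"rot": [0,0,0],"claw": 0.04},
    {"delta_pos": [-0.006,0,0],"rot": [0,0,0],"claw": 0.04},
    {"delta_pos": [-0.008,0,0],"rot": [0,0,0],"claw": 0.04},
    {"delta_pos": [-0.008,0,0],"rot": [0,0,0],"claw": 0.04}
  ]
}}

```text
time_s: 6.0
eef_pos: [597.9, 4.1, 267.2]
ee_rot: [0.096, -3.132, 0.0]
wrist_force: [-10.3, -0.4, 0.6]
opening: 0.468
finger_force: 5.0
```

>>> {"method": "step_arm", "body": {
  "plan": [
    {"delta_pos": [-0.002,0,0],"rot": [0,0,0],"claw": 0.04},
    {"delta_pos": [-0.004,0,0],"rot": [0,0,0],"claw": 0.04},
    {"delta_pos": [-0.004,0,0],"rot": [0,0,0],"claw": 0.04}
  ]
}}

```text
time_s: 6.25
eef_pos: [599.2, 4.2, 265.6]
ee_rot: [0.095, -3.124, 0.0]
wrist_force: [-17.1, -0.3, 0.7]
opening: 0.47
finger_force: 8.7
```

```bash
python3 -c "
from h import *
st()"
```

```text
t 6.25 tcp [599.2   4.2 265.6] tip fix [28.9 65.6] 92.6 yaw y 93.5 z [-0.016 -0.001 -1.   ] F [-17.1  -0.3   0.7] op 0.47
q [-0.03  0.55 -0.02  1.79  0.02  0.82  1.57]
```

The force reached 17 N, so it's home against the wall. Now over to the long filter.

>>> {"method": "step_arm", "body": {
  "plan": [
    {"delta_pos": [0.04,0,0],"rot": [0,0,0],"claw": 0.04},
    {"delta_pos": [0.08,0,-0.01],"rot": [0,0,0],"claw": 0.04},
    {"delta_pos": [0.115,0,-0.03],"rot": [0,0,0],"claw": 0.04},
    {"delta_pos": [0.145,0,-0.055],"rot": [0,0,0],"claw": 0.04},
    {"delta_pos": [0.165,-0.02,-0.08],"rot": [0,0,0],"claw": 0.04}
  ]
}}

```text
time_s: 6.67
eef_pos: [438.7, -22.8, 349.4]
ee_rot: [0.104, -3.14, -0.003]
wrist_force: [0.7, -0.5, 1.5]
opening: 0.469
finger_force: 0.0
```

>>> {"method": "step_arm", "body": {
  "plan": [
    {"delta_pos": [0.015,-0.025,-0.02],"rot": [0,0,0],"claw": 0.04},
    {"delta_pos": [0.015,-0.055,-0.04],"rot": [0,0,0],"claw": 0.04},
    {"delta_pos": [0.015,-0.085,-0.04],"rot": [0,0,0],"claw": 0.04},
    {"delta_pos": [0.015,-0.107,-0.04],"rot": [0,0,0],"claw": 0.04},
    {"delta_pos": [0.015,-0.107,-0.04],"rot": [0,0,0],"claw": 0.04}
  ]
}}

```text
time_s: 7.08
eef_pos: [433.3, -138.4, 390.8]
ee_rot: [-0.086, 3.134, -0.006]
wrist_force: [0.0, 0.2, -0.1]
opening: 0.468
finger_force: 0.0
```

```bash
python3 -c "
from h import *
to((-142,-61.5),215)
g=get_image('scene')['pixels'][140:380,150:470,::-1];cv2.imwrite('pics/d.png',cv2.resize(g,(640,480)))"
```

```text
t 7.08 tcp [ 433.3 -138.4  390.8] tip fix [-141.5  -67.3] 217.8 yaw y 93.14 z [ 0.006 -0.004 -1.   ] F [ 0.   0.2 -0.1] op 0.47
q [ 0.17  0.13  0.08  2.05 -0.01  0.95  1.89]
delta m [-0.0005  0.0051  0.0028] rot [-0.0039  0.0061 -0.0062]
```

View pics/d.png

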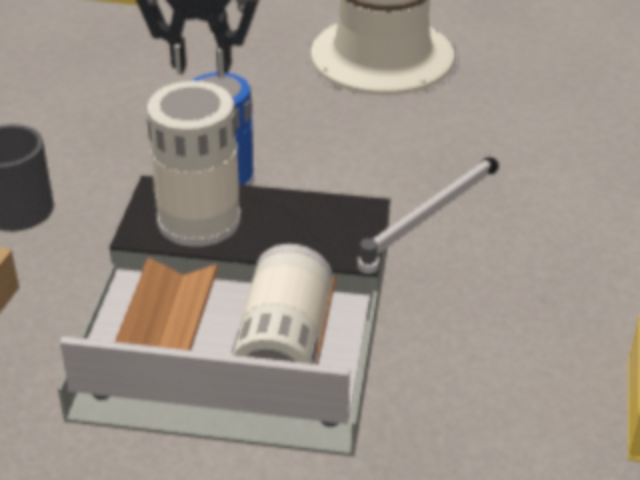

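The short filter lies home and the tray has sunk a little (its wall top is about 14 px lower in the crop). Now I'll tip the long one.

>>> {"method": "step_arm", "body": {
  "plan": [
    {"delta_pos": [-0.006,0,0],"rot": [0,0,0],"claw": 0.04},
    {"delta_pos": [-0.012,0,0],"rot": [0,0,0],"claw": 0.04},
    {"delta_pos": [-0.018,0,0],"rot": [0,0,0],"claw": 0.04},
    {"delta_pos": [-0.024,0,0],"rot": [0,0,0],"claw": 0.04},
    {"delta_pos": [-0.03,0,0],"rot": [0,0,0],"claw": 0.04}
  ]
}}

```text
time_s: 7.55
eef_pos: [463.4, -130.6, 388.6]
ee_rot: [-0.099, 3.14, 0.0]
wrist_force: [0.7, 0.3, -0.1]
opening: 0.465
finger_force: 0.0
```

>>> {"method": "step_arm", "body": {
  "plan": [
    {"delta_pos": [-0.006,0,0],"rot": [0,0,0],"claw": 0.04},
    {"delta_pos": [-0.012,0,0],"rot": [0,0,0],"claw": 0.04},
    {"delta_pos": [-0.018,0,0],"rot": [0,0,0],"claw": 0.04},
    {"delta_pos": [-0.024,0,0],"rot": [0,0,0],"claw": 0.04},
    {"delta_pos": [-0.03,0,0],"rot": [0,0,0],"claw": 0.04}
  ]
}}

```text
time_s: 7.97
eef_pos: [492.7, -129.8, 388.8]
ee_rot: [0.096, -3.14, 0.0]
wrist_force: [-2.9, 0.2, 2.6]
opening: 0.47
finger_force: 2.1
```

>>> {"method": "step_arm", "body": {
  "plan": [
    {"delta_pos": [-0.006,0,0],"rot": [0,0,0],"claw": 0.04},
    {"delta_pos": [-0.012,0,0],"rot": [0,0,0],"claw": 0.04},
    {"delta_pos": [-0.018,0,0],"rot": [0,0,0],"claw": 0.04},
    {"delta_pos": [-0.024,0,0],"rot": [0,0,0],"claw": 0.04},
    {"delta_pos": [-0.03,0,0],"rot": [0,0,0],"claw": 0.04}
  ]
}}

```text
time_s: 8.38
eef_pos: [523.1, -127.8, 388.8]
ee_rot: [-0.096, 3.139, -0.0]
wrist_force: [-0.5, 0.9, 1.9]
opening: 0.467
finger_force: 0.8
```

```bash
python3 -c "
from h import *
st()"
```

```text
t 8.38 tcp [ 523.1 -127.8  388.8] tip fix [-52.2 -61.5] 215.8 yaw y 93.51 z [ 0.001 -0.    -1.   ] F [-0.5  0.9  1.9] op 0.47
q [ 0.14  0.29  0.06  1.86 -0.02  0.99  1.84]
```

>>> {"method": "step_arm", "body": {
  "plan": [
    {"delta_pos": [-0.006,0,0],"rot": [0,0,0],"claw": 0.04},
    {"delta_pos": [-0.012,0,0],"rot": [0,0,0],"claw": 0.04},
    {"delta_pos": [-0.018,0,0],"rot": [0,0,0],"claw": 0.04},
    {"delta_pos": [-0.024,0,0],"rot": [0,0,0],"claw": 0.04},
    {"delta_pos": [-0.03,0,0],"rot": [0,0,0],"claw": 0.04}
  ]
}}

```text
time_s: 8.8
eef_pos: [552.8, -125.9, 388.5]
ee_rot: [0.096, -3.14, -0.0]
wrist_force: [0.2, -0.4, -0.4]
opening: 0.47
finger_force: 0.0
```

>>> {"method": "step_arm", "body": {
  "plan": [
    {"delta_pos": [0,0,0],"rot": [0,0,0],"claw": 0.04},
    {"delta_pos": [0,0,0],"rot": [0,0,0],"claw": 0.04},
    {"delta_pos": [0,0,0],"rot": [0,0,0],"claw": 0.04},
    {"delta_pos": [0,0,0],"rot": [0,0,0],"claw": 0.04},
    {"delta_pos": [0,0,0],"rot": [0,0,0],"claw": 0.04}
  ]
}}

```text
time_s: 9.22
eef_pos: [551.9, -126.1, 388.8]
ee_rot: [0.096, -3.14, -0.0]
wrist_force: [0.9, -0.1, 1.4]
opening: 0.471
finger_force: 0.0
```

```bash
python3 -c "
from h import *
st()
g=get_image('scene')['pixels'][140:380,150:470,::-1];cv2.imwrite('pics/e.png',cv2.resize(g,(640,480)))"
```

```text
t 9.22 tcp [ 551.9 -126.1  388.8] tip fix [-23.5 -61.6] 215.8 yaw y 93.5 z [-0.  0. -1.] F [ 0.9 -0.1  1.4] op 0.47
q [ 0.13  0.33  0.06  1.8  -0.02  1.01  1.83]
```

View pics/e.png

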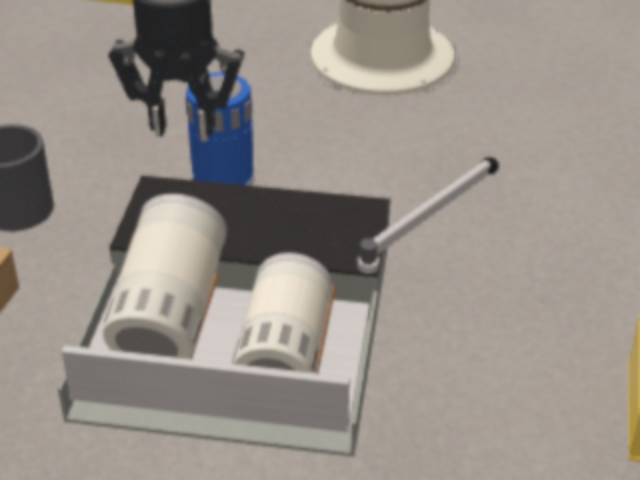

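The long filter has tipped into the right saddle, and the tray has sunk further. I'll go behind its foot and push it home.

>>> {"method": "step_arm", "body": {
  "plan": [
    {"delta_pos": [0.035,0,0],"rot": [0,0,0],"claw": 0.04},
    {"delta_pos": [0.065,-0.003,0.0],"rot": [0,0,0],"claw": 0.04},
    {"delta_pos": [0.065,-0.003,0.038],"rot": [0,0,0],"claw": 0.04},
    {"delta_pos": [0.065,-0.003,0.076],"rot": [0,0,0],"claw": 0.04},
    {"delta_pos": [0.065,-0.003,0.114],"rot": [0,0,0],"claw": 0.04}
  ]
}}

```text
time_s: 9.68
eef_pos: [487.4, -133.3, 275.1]
ee_rot: [-0.095, 3.136, -0.002]
wrist_force: [0.3, 0.2, -0.2]
opening: 0.476
finger_force: 0.0
```

>>> {"method": "step_arm", "body": {
  "plan": [
    {"delta_pos": [0,0,0],"rot": [0,0,0],"claw": 0.04},
    {"delta_pos": [-0.015,0,0],"rot": [0,0,0],"claw": 0.04},
    {"delta_pos": [-0.03,0,0],"rot": [0,0,0],"claw": 0.04},
    {"delta_pos": [-0.045,0,0],"rot": [0,0,0],"claw": 0.04},
    {"delta_pos": [-0.06,0,0],"rot": [0,0,0],"claw": 0.04}
  ]
}}

```text
time_s: 10.1
eef_pos: [548.6, -129.4, 276.9]
ee_rot: [-0.096, 3.139, -0.001]
wrist_force: [0.4, 0.8, -0.3]
opening: 0.468
finger_force: 0.0
```

>>> {"method": "step_arm", "body": {
  "plan": [
    {"delta_pos": [-0.006,0,0],"rot": [0,0,0],"claw": 0.04},
    {"delta_pos": [-0.012,0,0],"rot": [0,0,0],"claw": 0.04},
    {"delta_pos": [-0.018,0,0],"rot": [0,0,0],"claw": 0.04},
    {"delta_pos": [-0.024,0,0],"rot": [0,0,0],"claw": 0.04},
    {"delta_pos": [-0.03,0,0],"rot": [0,0,0],"claw": 0.04}
  ]
}}

```text
time_s: 10.52
eef_pos: [576.1, -128.1, 274.4]
ee_rot: [0.094, -3.136, -0.0]
wrist_force: [-2.8, -0.8, -1.4]
opening: 0.472
finger_force: 1.5
```

```bash
python3 -c "
from h import *
st()"
```

```text
t 10.52 tcp [ 576.1 -128.1  274.4] tip fix [ -0.1 -65. ] 101.4 yaw y 93.44 z [-0.004 -0.    -1.   ] F [-2.8 -0.8 -1.4] op 0.47
q [ 0.13  0.52  0.06  1.82 -0.04  0.81  1.84]
```

>>> {"method": "step_arm", "body": {
  "plan": [
    {"delta_pos": [-0.003,0,0],"rot": [0,0,0],"claw": 0.04},
    {"delta_pos": [-0.006,0,0],"rot": [0,0,0],"claw": 0.04},
    {"delta_pos": [-0.009,0,0],"rot": [0,0,0],"claw": 0.04},
    {"delta_pos": [-0.011,0,0],"rot": [0,0,0],"claw": 0.04},
    {"delta_pos": [-0.011,0,0],"rot": [0,0,0],"claw": 0.04}
  ]
}}

```text
time_s: 10.93
eef_pos: [585.8, -126.9, 273.0]
ee_rot: [0.095, -3.132, -0.002]
wrist_force: [-9.2, 0.2, -1.4]
opening: 0.471
finger_force: 4.5
```

>>> {"method": "step_arm", "body": {
  "plan": [
    {"delta_pos": [-0.002,0,0],"rot": [0,0,0],"claw": 0.04},
    {"delta_pos": [-0.004,0,0],"rot": [0,0,0],"claw": 0.04},
    {"delta_pos": [-0.006,0,0],"rot": [0,0,0],"claw": 0.04},
    {"delta_pos": [-0.006,0,0],"rot": [0,0,0],"claw": 0.04}
  ]
}}

```text
time_s: 11.27
eef_pos: [587.8, -126.9, 270.8]
ee_rot: [0.094, -3.12, -0.004]
wrist_force: [-20.7, -0.1, 0.9]
opening: 0.469
finger_force: 9.9
```

```bash
python3 -c "
from h import *
st()
g=get_image('scene')['pixels'][140:380,150:470,::-1];cv2.imwrite('pics/f.png',cv2.resize(g,(640,480)))"
```

```text
t 11.27 tcp [ 587.8 -126.9  270.8] tip fix [  8.9 -64.1] 97.8 yaw y 93.43 z [-0.02   0.002 -1.   ] F [-20.7  -0.1   0.9] op 0.47
q [ 0.12  0.54  0.06  1.78 -0.04  0.83  1.83]
```

View pics/f.png

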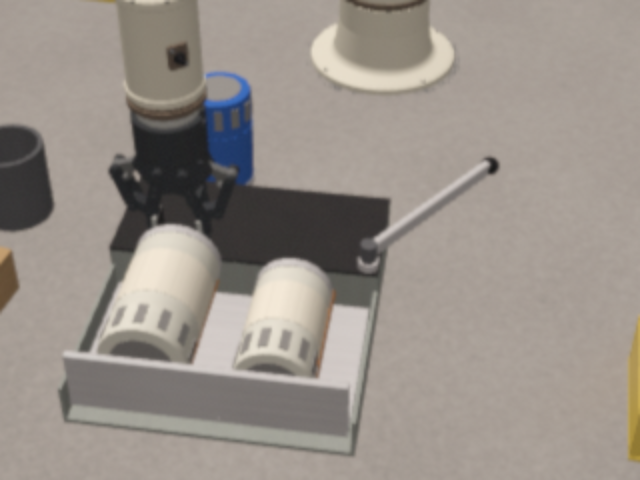

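Home at 20 N, at tip x ≈ 9 as predicted. I'll retreat, lift and check the fit numerically.

>>> {"method": "step_arm", "body": {
  "plan": [
    {"delta_pos": [0.04,0,0],"rot": [0,0,0],"claw": 0.04},
    {"delta_pos": [0.075,0,-0.01],"rot": [0,0,0],"claw": 0.04},
    {"delta_pos": [0.085,0,-0.045],"rot": [0,0,0],"claw": 0},
    {"delta_pos": [0.085,0.02,-0.08],"rot": [0,0,0],"claw": 0},
    {"delta_pos": [0.085,0.055,-0.09],"rot": [0,0,0],"claw": 0}
  ]
}}

```text
time_s: 11.73
eef_pos: [507.6, -80.8, 370.3]
ee_rot: [-0.083, 3.13, -0.005]
wrist_force: [1.4, 0.6, -0.1]
opening: 0.048
finger_force: 0.0
```

>>> {"method": "step_arm", "body": {
  "plan": [
    {"delta_pos": [0,0.2,0],"rot": [0,0,0],"claw": 0},
    {"delta_pos": [0,0.2,0],"rot": [0,0,0],"claw": 0},
    {"delta_pos": [0,0.2,0],"rot": [0,0,0],"claw": 0},
    {"delta_pos": [0,0.2,0],"rot": [0,0,0],"claw": 0},
    {"delta_pos": [0,0.2,0],"rot": [0,0,0],"claw": 0}
  ]
}}

```text
time_s: 12.15
eef_pos: [493.8, 126.9, 366.0]
ee_rot: [-0.1, 3.136, 0.004]
wrist_force: [0.3, 0.7, 0.2]
opening: -0.001
finger_force: 0.0
```

```bash
python3 -c "
from h import *
to((-68,245),200)
g=get_image('scene')
# head-end expected vs image: draw predicted axis/wall points for full sink 35mm
im=g['pixels'].copy()
def P(x,y,z,c):
    w=O+A@np.array([x,y]);p=proj(g,[w[0],w[1],z]);cv2.circle(im,tuple(int(round(v*16)) for v in p),16,c,-1,shift=4)
for (y,r,L,f) in((65,40,140,35),(-65,46,160,15)):
    z=66-35+r/np.cos(np.pi/6)+r
    P(f,y,z,(255,0,0));P(f+L,y,z,(255,0,0))
for y in(-140,0,140):P(175,y,66-35+60,(0,160,0))
cv2.imwrite('pics/k.png',cv2.resize(im[240:360,180:350,::-1],(765,540),interpolation=2))"
```

```text
t 12.15 tcp [493.8 126.9 366. ] tip fix [-65.2 194.9] 193.0 yaw y 93.66 z [ 0.004  0.003 -1.   ] F [0.3 0.7 0.2] op -0.0
q [-0.24  0.27 -0.07  1.95  0.02  0.92  1.31]
delta m [ 0.0019  0.0505 -0.0069] rot [0.0023 0.0039 0.0027]
```

View pics/k.png

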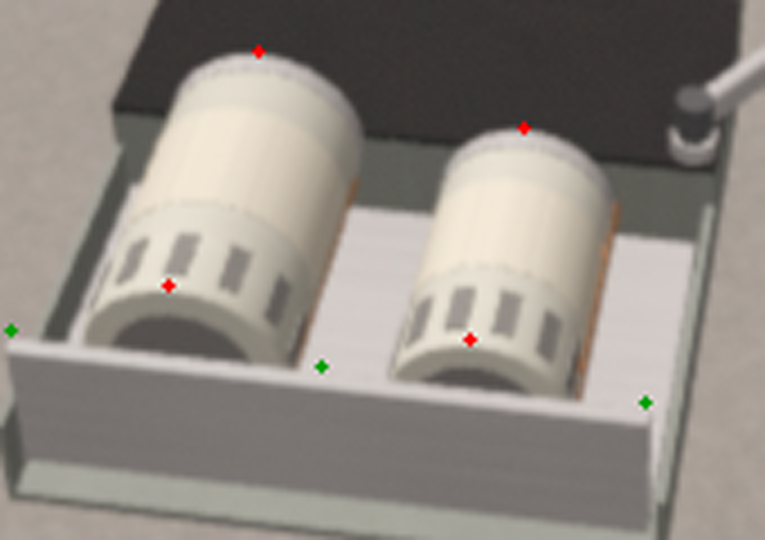

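The predicted foot tops (red dots) match both filters, and both heads are at the wall with the tray down, so both lie home and level. Now the stop arm: I'll go down outside the bar.

>>> {"method": "step_arm", "body": {
  "plan": [
    {"delta_pos": [0.002,0.03,0],"rot": [0,0,0],"claw": 0},
    {"delta_pos": [0.002,0.05,0.02],"rot": [0,0,0],"claw": 0},
    {"delta_pos": [0.002,0.05,0.055],"rot": [0,0,0],"claw": 0},
    {"delta_pos": [0.002,0.05,0.08],"rot": [0,0,0],"claw": 0},
    {"delta_pos": [0.002,0.05,0.103],"rot": [0,0,0],"claw": 0}
  ]
}}

```text
time_s: 12.62
eef_pos: [489.1, 173.6, 260.9]
ee_rot: [-0.099, 3.138, 0.002]
wrist_force: [0.3, -0.7, 0.8]
opening: -0.001
finger_force: 0.0
```

>>> {"method": "step_arm", "body": {
  "plan": [
    {"delta_pos": [0,0,0],"rot": [0,0,0],"claw": 0},
    {"delta_pos": [0,0,0],"rot": [0,0,0],"claw": 0}
  ]
}}

```text
time_s: 12.78
eef_pos: [488.9, 172.8, 261.4]
ee_rot: [0.096, -3.139, 0.0]
wrist_force: [-0.6, 0.1, 0.0]
opening: -0.002
finger_force: 0.0
```

```bash
python3 -c "
from h import *
to((-86,221),92)"
```

```text
t 12.78 tcp [488.9 172.8 261.4] tip fix [-68.3 240.6] 88.4 yaw y 93.52 z [-0.001 -0.    -1.   ] F [-0.6  0.1  0. ] op -0.0
q [-0.32  0.44 -0.09  2.    0.06  0.71  1.19]
delta m [ 0.0179 -0.0196 -0.0036] rot [-0.0001 -0.0011  0.0003]
```

>>> {"method": "step_arm", "body": {
  "plan": [
    {"delta_pos": [0.018,-0.02,0],"rot": [0,0,0],"claw": 0},
    {"delta_pos": [0.03,-0.035,0],"rot": [0,0,0],"claw": 0},
    {"delta_pos": [0.042,-0.05,0],"rot": [0,0,0],"claw": 0},
    {"delta_pos": [0.049,-0.069,0],"rot": [0,0,0],"claw": 0},
    {"delta_pos": [0.054,-0.087,0],"rot": [0,0,0],"claw": 0}
  ]
}}

```text
time_s: 13.2
eef_pos: [441.1, 82.4, 264.2]
ee_rot: [-0.097, 3.135, 0.002]
wrist_force: [1.1, 0.3, -0.1]
opening: -0.003
finger_force: 0.4
```

>>> {"method": "step_arm", "body": {
  "plan": [
    {"delta_pos": [0.001,-0.019,0],"rot": [0,0,0],"claw": 0},
    {"delta_pos": [-0.001,-0.039,0],"rot": [0,0,0],"claw": 0},
    {"delta_pos": [-0.007,-0.057,0],"rot": [0,0,0],"claw": 0},
    {"delta_pos": [-0.016,-0.075,0],"rot": [0,0,0],"claw": 0},
    {"delta_pos": [-0.027,-0.09,0],"rot": [0,0,0],"claw": 0}
  ]
}}

```text
time_s: 13.62
eef_pos: [474.0, -6.9, 264.3]
ee_rot: [-0.095, 3.136, 0.0]
wrist_force: [0.5, 0.9, -0.0]
opening: 0.004
finger_force: 0.4
```

>>> {"method": "step_arm", "body": {
  "plan": [
    {"delta_pos": [-0.014,-0.013,0],"rot": [0,0,0],"claw": 0},
    {"delta_pos": [-0.026,-0.021,0],"rot": [0,0,0],"claw": 0},
    {"delta_pos": [-0.039,-0.028,0],"rot": [0,0,0],"claw": 0},
    {"delta_pos": [-0.047,-0.031,0],"rot": [0,0,0],"claw": 0},
    {"delta_pos": [-0.055,-0.033,0],"rot": [0,0,0],"claw": 0}
  ]
}}

```text
time_s: 14.03
eef_pos: [531.0, -35.9, 263.6]
ee_rot: [-0.094, 3.137, -0.0]
wrist_force: [-0.5, -0.5, 0.6]
opening: -0.003
finger_force: 0.4
```

>>> {"method": "step_arm", "body": {
  "plan": [
    {"delta_pos": [-0.004,-0.001,0],"rot": [0,0,0],"claw": 0},
    {"delta_pos": [-0.008,-0.002,0],"rot": [0,0,0],"claw": 0},
    {"delta_pos": [-0.012,-0.003,0],"rot": [0,0,0],"claw": 0},
    {"delta_pos": [-0.014,-0.003,0],"rot": [0,0,0],"claw": 0},
    {"delta_pos": [-0.014,-0.003,0],"rot": [0,0,0],"claw": 0}
  ]
}}

```text
time_s: 14.45
eef_pos: [544.0, -37.0, 261.8]
ee_rot: [-0.097, 3.14, 0.0]
wrist_force: [0.4, 0.4, 0.6]
opening: -0.001
finger_force: 0.0
```

```bash
python3 -c "
from h import *
st()
g=get_image('top');im=g['pixels'];cv2.imwrite('pics/m.png',cv2.resize(im[160:360,230:430][:,:,::-1],(600,600),interpolation=2))"
```

```text
t 14.45 tcp [544.  -37.  261.8] tip fix [-25.8  27.8] 88.8 yaw y 93.54 z [ 0.  0. -1.] F [0.4 0.4 0.6] op -0.0
q [ 0.04  0.47 -0.03  1.94  0.02  0.73  1.63]
```

>>> {"method": "step_arm", "body": {
  "plan": [
    {"delta_pos": [-0.002,0,0],"rot": [0,0,0],"claw": 0},
    {"delta_pos": [-0.004,0,0],"rot": [0,0,0],"claw": 0},
    {"delta_pos": [-0.006,0,0],"rot": [0,0,0],"claw": 0},
    {"delta_pos": [-0.006,0,0],"rot": [0,0,0],"claw": 0}
  ]
}}

```text
time_s: 14.83
eef_pos: [548.0, -37.1, 261.2]
ee_rot: [0.096, -3.134, -0.0]
wrist_force: [-7.1, 0.9, 5.2]
opening: -0.003
finger_force: 3.3
```

>>> {"method": "step_arm", "body": {
  "plan": [
    {"delta_pos": [-0.002,0,0],"rot": [0,0,0],"claw": 0},
    {"delta_pos": [-0.004,0,0],"rot": [0,0,0],"claw": 0},
    {"delta_pos": [-0.004,0,0],"rot": [0,0,0],"claw": 0}
  ]
}}

```text
time_s: 15.08
eef_pos: [549.4, -37.1, 260.4]
ee_rot: [0.095, -3.127, -0.0]
wrist_force: [-15.6, 0.8, 11.1]
opening: -0.001
finger_force: 7.8
```

```bash
python3 -c "
from h import *
st()"
```

```text
t 15.08 tcp [549.4 -37.1 260.4] tip fix [-22.8  27.5] 87.4 yaw y 93.48 z [-0.013 -0.    -1.   ] F [-15.6   0.8  11.1] op -0.0
q [ 0.04  0.48 -0.03  1.92  0.02  0.75  1.63]
```

The bar is against its end stop at 15 N. I'll back off, lift clear and look.

>>> {"method": "step_arm", "body": {
  "plan": [
    {"delta_pos": [0.02,0,0],"rot": [0,0,0],"claw": 0},
    {"delta_pos": [0.05,0,0],"rot": [0,0,0],"claw": 0},
    {"delta_pos": [0.08,0,0],"rot": [0,0,0],"claw": 0},
    {"delta_pos": [0.1,0,-0.03],"rot": [0,0,0],"claw": 0},
    {"delta_pos": [0.11,0,-0.07],"rot": [0,0,0],"claw": 0}
  ]
}}

```text
time_s: 15.5
eef_pos: [439.4, -43.6, 329.1]
ee_rot: [0.095, -3.13, -0.001]
wrist_force: [1.1, -0.2, 0.4]
opening: 0.001
finger_force: 0.0
```

>>> {"method": "step_arm", "body": {
  "plan": [
    {"delta_pos": [0,0,-0.04],"rot": [0,0,0],"claw": 0},
    {"delta_pos": [0.0,0,-0.08],"rot": [0,0,0],"claw": 0},
    {"delta_pos": [0,0,-0.1],"rot": [0,0,0],"claw": 0},
    {"delta_pos": [0,0,-0.1],"rot": [0,0,0],"claw": 0},
    {"delta_pos": [0,0,-0.1],"rot": [0,0,0],"claw": 0}
  ]
}}

```text
time_s: 15.92
eef_pos: [444.3, -43.4, 433.2]
ee_rot: [-0.096, 3.136, -0.001]
wrist_force: [-0.5, -0.3, -0.4]
opening: 0.002
finger_force: 0.0
```

```bash
python3 -c "
from h import *
st()
a=get_image('top')['pixels'][160:360,230:430];b=get_image('scene')['pixels'][180:380,150:350]
cv2.imwrite('pics/n.png',cv2.resize(np.hstack([a,b])[:,:,::-1],(800,400),interpolation=2))"
```

```text
t 15.92 tcp [444.3 -43.4 433.2] tip fix [-125.    27.4] 260.2 yaw y 93.51 z [ 0.004 -0.    -1.   ] F [-0.5 -0.3 -0.4] op 0.0
q [ 0.07  0.07 -0.04  2.02  0.    1.05  1.67]
```

View pics/n.png

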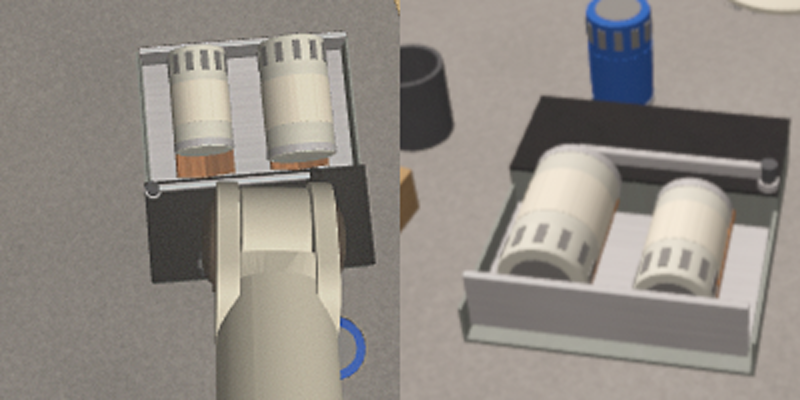

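Both filters lie level with their tops at the back wall (top view, 198,58 and 297,50). The bar lies shut along the apron's edge and the gripper is clear of everything. Handing in.

```bash
python3 -c "
from rig import job_done
print(job_done())"
```

```text
the job is handed in; nothing more can be done
None
```

I handed the job in at about 16 s: both filters look home and level in their saddles with the tray sunk, and the stop arm is shut against its end stop; the hand-in gave no verdict.

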